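Load a sample carrier under the leaf spring of its guide

TASK

Load the flat sample carrier into its guide with the fingertips: press down hard on the sprung rubber pad at its rear end, keep pressing, and slide the carrier along the channel under the leaf spring until it meets the end stop and the spring's lip drops into the carrier's cross groove; then take the fingers away. Do not lift the carrier out of its channel, do not pry up the spring, and leave the vial, the milled part and the small beaker beside the guide where they are.

Things in the scene. Friction and masses are not known exactly. Their poses are not given: they have to be found in the camera images.
- guide: Fixed aluminium slide guide, 262 x 92 mm. Origin on the worktop under the leaf spring's lip; +x is the way the carrier is slid, z up. White slippery bed 12 mm above the worktop, between side rails (inner faces y = +-26.5 mm, tops 19 mm above the worktop), from the back fence (x = -196 mm, 19 mm high) to the end stop (face x = +45.5 mm).
- guide_lip (a point): Point on the bed under the spring's lip, 12 mm above the guide's origin. A bridge bar crosses the channel 28 to 44 mm before it (in -x), its top 42 mm above the worktop; from the bar a 34 mm wide steel leaf slopes down towards +x to its rounded lip, whose underside is 5.5 mm above the bed when free.
- carrier: Loose flat plate, 145 x 50 x 10 mm, 0.15 to 0.27 kg, lying in the channel, axes as the guide's. Origin at its underside under its cross groove (x = -10 to +6 mm, 6 mm deep); tapered nose with white disc at x = +45 mm, tail at -100 mm. Starts 72 to 92 mm short of home; the nose meets the leaf about 42 mm short. Home: origin above the guide's origin, nose at the end stop.
- pad_top (a point): Middle of the top of the ribbed rubber finger pad (46 x 36 mm) at the carrier's rear, 74 mm behind the carrier's origin, 28 mm above the worktop (6 mm above the plate) when not pressed; at home 30 mm before the bridge bar. Nothing to hook on: friction (about 0.6) under the fingertips drives it against up to about 8 N from spring and bed. Press with about 15 N; a light press slips.
- pad (a joint): How far the sprung pad is pressed into the carrier, m: 0 free, 0.005 fully down. It takes 3 N to start it, 15 N at 0.004 and 18 N at 0.005 (hard stop).
- leaf (a joint): Angle of the leaf spring in rad: 0 with its lip down (free, or dropped into the groove), about 0.13 while it rides on the carrier's top face.
- vial: Small glass vial with a white cap, 20 mm across, 53 mm high, standing beside the guide; origin at its underside. Leave alone.
- milled_part: Milled aluminium part, 34 x 52 x 22 mm, lying beside the guide; origin at its underside. Leave alone.
- mini_beaker: Small clear beaker, 42 mm across, 46 mm high, standing beside the guide; origin at its underside. Leave alone.
There are look-alikes about, which are no part of the job. There is more than one size of the carrier; the job needs the middle-sized.

How it is judged:
On the way:
1. the carrier slides under the riding leaf spring while the fingers press on it with more than 8 N (0.3 s) (value of joint leaf above 0.08 rad and contact force between the fingers and carrier above 8 N and x of carrier in the frame of guide between -0.05 and -0.005 m), for 0.3 s.
At the end, for the whole second after the job is handed in: The carrier lies flat and at rest on the bed within 3 mm of home (nose at the end stop), the spring's lip has dropped into the cross groove (leaf below 0.04 rad), and the robot has let go (x of carrier in the frame of guide between -0.0035 and 0.003 m and z of carrier in the frame of guide below 0.014 m and angle between carrier's own z axis and vertical below 0.05 rad and value of joint leaf below 0.04 rad and linear speed of carrier below 0.01 m/s); the robot touches nothing.
It fails at once if the carrier is lifted or tipped out of its channel (z of carrier in the frame of guide above 0.02 m or angle between carrier's own z axis and vertical above 0.2 rad).
It fails at once if the leaf spring is pried up well above the height at which the carrier passes under it (value of joint leaf above 0.35 rad).
It fails at once if the vial beside the guide is disturbed (distance of vial from where it was at the start of the episode above 0.03 m).
It fails at once if the milled part beside the guide is disturbed (distance of milled_part from where it was at the start of the episode above 0.03 m).
It fails at once if the small beaker beside the guide is disturbed (distance of mini_beaker from where it was at the start of the episode above 0.03 m).
It also fails if it takes over 38 s, if anything falls off the work surface, if the arm or the gripper's body presses on something with over 40 N, if the wrist force passes 120 N, or if a joint passes its speed limit or range.

ROBOT

A 6-joint arm with a two-finger parallel gripper is mounted at the origin on a cart in front of the work surface, level with it; the furniture and walls round the work are solid. World frame = base frame: x ahead of the robot, y to its left, z up, the work surface at z = 0. Lengths are in m, angles in rad, forces in N, time in s.
With the tool pointing down it reaches from about 0.275 to 0.975 m from the base axis. Payload 8.4 kg.
Tool frame: the origin (TCP) lies at the very end of the fingers, on their centre line; the grasp point (between the pads) lies 19 mm behind it; z points along the fingers, y is the direction in which the jaws open and shut (so a half turn about z gives the same grasp; the last joint's range is limited). The gripper opens to 92 mm and grips with 3 to 60 N. Pads are 20 mm wide; open, the fingers measure 128 mm over their backs; the gripper's body (75 mm by 189 mm) begins 69 mm behind the grasp point.
Start: joints at [1.167, 0.353, 1.633, -0, 1.155, -0.002], TCP at [0.244, 0.575, 0.191] pointing down, gripper open.
Joint ranges: [-2.63, 2.63], [-0.92, 2.1], [0.06, 2.66], [-1.3, 4.44], [0, 2.69], [-3.02, 3.02]. Speed limits (rad/s): [2.22, 2.22, 2.79, 3.14, 3.14, 3.14].

INTERFACE

Orientations are given as a unit quaternion [x, y, z, w].
In Python, from cell import manip gives the robot as it stands.
- The arm moves only by the shell command python3 -m inch 'ROWS'. ROWS is JSON, a list that holds one entry, the list of rows, each a list of 7 numbers: the opening, from -1 (shut) to 1 (fully open), then the shift along the tool's x, y, z in mm, then the turn, a rotation vector about the tool's x, y, z in rad. A call has exactly 5 rows; each row is the pose to reach, as a shift and turn from the pose measured when the call began, along the tool's axes at that moment; what a row does not reach only later rows make up. A row lasts 1/8 s, in which the tool goes at most 62.5 mm and 10.7 degrees, less where a joint would pass 70% of its speed; a pose out of reach is approached as far as the arm can. A call with a gripper value outside its range is refused whole. The fingers move at their own pace and stop on an object; the grip force is fixed at half the most. Time passes only in rows, so rows that repeat a pose let the fingers close, or fill a call up. It gives the time, the measured TCP pose, the force and the opening at its end, in the units of the state.
- manip.get_obs(): the state, without advancing time (a new reading comes with each control period).
- manip.snapshot(name): name is "scene" or "top" or "wrist"; returns (picture, depth): 420x560x3 uint8, red, green, blue; 420x560 float32, m along the optical axis (not along the pixel's ray), 0 where there is no reading.
- manip.get_calibration(name): a dict with "intrinsics" (3x3 intrinsics, pixels), "camera_from_world" (4x4, takes a point from world to camera coordinates). Camera axes: x right, y down, z forward; pixel columns grow to the right and rows downward; lengths in m; the calibration is good to about 2 mm. A picture is of the moment at which its call begins: read the wrist's pose just before it. get_calibration takes no time and is no camera call; for the wrist camera it gives the pose at the moment of the call.
- manip.job_done(): hands the job in, once; it reports no verdict.
The state is a dict: "time_s": time; "qpos": joint angles; "joint_velocities": joint speeds; "joint_efforts": joint torques, N m; "ee_pos": TCP position; "orientation": TCP orientation; "wrist_force": force on the tool from outside, world axes, zero at the start; "torque": the same for the moment, N m; "finger_gap": finger opening in m.
Only numpy, scipy, OpenCV 4.12 (cv2) and the standard library are available. Lean on these libraries where they do the work, as an engineer would, in place of code of your own. Each camera call takes 0.05 s, during which the arm holds its last target.

## Working session

There is one attempt and no reset: what is moved stays moved. The work goes in short steps, Python scripts to look and compute and a shell command to move; the robot and the scene stay as the last step left them, time stands still between calls to the robot, and variables do not carry over. Pictures are saved under pics/ and viewed, and the job is handed in when it is done.

```bash
mkdir -p pics; ls
python3 - <<'E'
from cell import manip
import cv2,numpy as np
o=manip.get_obs();print(o['time_s'],o['ee_pos'],o['orientation'],o['wrist_force'],o['finger_gap'])
for n in ("scene","top"):
    im,d=manip.snapshot(n);cv2.imwrite(f'pics/{n}1.png',im[:,:,::-1]);np.savez(f'pics/{n}1.npz',d=d,im=im,**manip.get_calibration(n))
E
```

```text
pics
0.0 [0.24421691 0.57471753 0.19047755] [ 1.99541563e-01  9.79889114e-01 -6.85909532e-04 -1.34863761e-04] [-0.13369983 -0.66145388  0.47686126] 0.09202344590015489
```

View pics/top1.png

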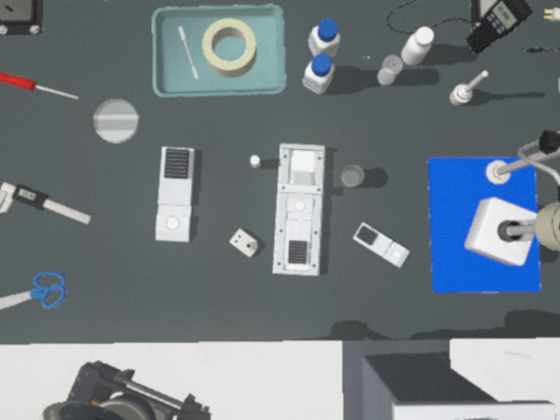

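View pics/scene1.png

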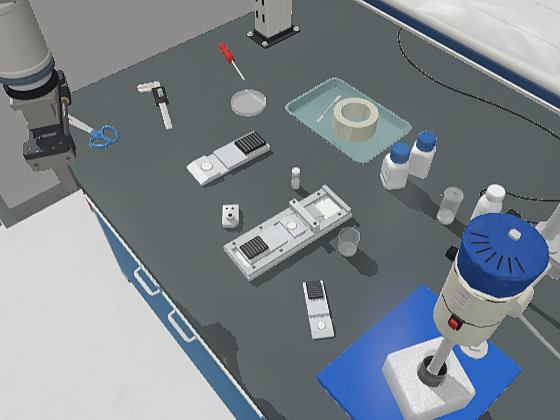

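In the top view there are three plates. The large one is at (176,195) and the small one at (381,244), both lying loose. The middle-sized one is in the guide's channel at about (299,230), with its pad at (298,252) and its disc at (300,205), so it fits the description. The vial is at (255,161), the milled part at (244,242) and the beaker at (352,176). Next I'll confirm with an enlarged crop and measure.

```bash
cat > h.py <<'E'
import numpy as np,cv2
def load(n):
    z=np.load(f'pics/{n}.npz');return z['im'],z['d'],z['intrinsics'],z['camera_from_world']
def ray_z(K,C,u,v,z):
    W=np.linalg.inv(C);o=W[:3,3];r=W[:3,:3]@np.linalg.inv(K)@np.array([u,v,1.]);return o+r*(z-o[2])/r[2]
def dep(d,K,C,u,v):
    W=np.linalg.inv(C);p=np.linalg.inv(K)@np.array([u,v,1.])*d[int(round(v)),int(round(u))];return W[:3,:3]@p+W[:3,3]
E
python3 - <<'E'
from h import *
np.set_printoptions(precision=4,suppress=True)
im,d,K,C=load('top1')
for nm,u,v in [('bench',220,290),('railL',279,220),('railR',319,220),('pad',298,252),('disc',300,205),('bridge',301,188),('bed',301,160),('vial',255,160),('milled',240,238)]: print(nm,dep(d,K,C,u,v))
c=im[130:290,225:375,::-1];cv2.imwrite('pics/crop1.png',cv2.resize(c,None,fx=3.7,fy=3.7,interpolation=cv2.INTER_CUBIC))
print(np.linalg.inv(C)[:3])
E
```

```text
bench [0.3786 0.5037 0.0022]
railL [0.5168 0.3842 0.021 ]
railR [0.516  0.3045 0.0213]
pad [0.4529 0.3473 0.0261]
disc [0.546  0.3421 0.0253]
bridge [0.5782 0.3403 0.0403]
bed [0.6389 0.3385 0.0107]
vial [0.632  0.4296 0.0559]
milled [0.4819 0.4624 0.0141]
[[-0.0104 -0.9966  0.0815  0.4575]
 [-0.9999  0.0095 -0.011   0.3785]
 [ 0.0102 -0.0816 -0.9966  1.0721]]
```

View pics/crop1.png

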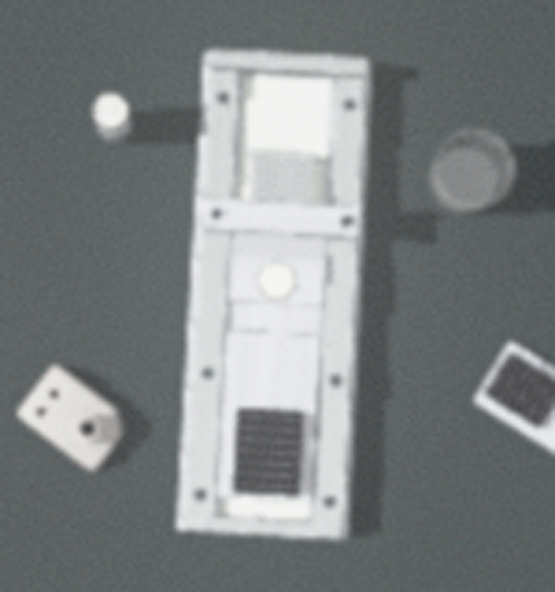

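The crop confirms it: the plate in the guide has its pad at crop (270,452), groove at (275,330) and disc at (277,280), and it slides towards the bridge at the top. Now the guide's axis.

Run:
```python
from h import *
from cell import manip
from scipy.spatial.transform import Rotation as R
np.set_printoptions(precision=4,suppress=True)
im,d,K,C=load('top1')
f=lambda x,y,z:ray_z(K,C,225+(x+.5)/3.7-.5,130+(y+.5)/3.7-.5,z)
tl,tr,bl,br=[f(*p,.019) for p in [(205,52),(369,60),(178,528),(346,537)]]
print(tl,tr,bl,br)
print(np.linalg.norm(tl-bl),np.linalg.norm(tr-br),np.linalg.norm(tl-tr),np.linalg.norm(bl-br))
ax=(tl+tr-bl-br)[:2];print('yaw',np.arctan2(ax[1],ax[0]))
print('pad',f(270,452,.028),'disc',f(277,280,.022),'bridge', [f(x,y,.042) for x,y in [(215,213),(347,220)]])
o=manip.get_obs();Rm=R.from_quat(o['orientation']).as_matrix();print('tool axes',Rm)
```

```text
[0.6711 0.3807 0.019 ] [0.666  0.2912 0.019 ] [0.4133 0.3975 0.019 ] [0.4075 0.3077 0.019 ]
0.25838490073919756 0.2589475794959646 0.08964351652287866 0.0900237570939072
yaw -0.06438440482636991
pad [0.4533 0.3481 0.028 ] disc [0.5457 0.343  0.022 ] bridge [array([0.5799, 0.3761, 0.042 ]), array([0.5756, 0.3062, 0.042 ])]
tool axes [[-0.9204  0.3911 -0.0005]
 [ 0.3911  0.9204 -0.0011]
 [-0.     -0.0012 -1.    ]]
```

Checks: the guide's outline measures 259 x 90 mm (nominal 262 x 92). The pad reads z 26 mm (28) and the bridge 40 mm (42). The guide's yaw is -0.064 rad and the pad has about 87 mm to travel. I'll move above the pad, shut the fingers and put tool y across the channel.

```bash
python3 -m inch '[[[-1,-57,-26,4,0,0,-0.07],[-1,-113,-51,8,0,0,-0.14],[-1,-170,-77,12,0,0,-0.21],[-1,-226,-102,16,0,0,-0.28],[-1,-281,-127,20,0,0,-0.338]]]'
python3 - <<'E'
from cell import manip
import cv2,numpy as np
from scipy.spatial.transform import Rotation as R
np.set_printoptions(precision=4,suppress=True)
o=manip.get_obs();c=manip.get_calibration('wrist');im,d=manip.snapshot('wrist')
print(o['time_s'],o['ee_pos'],R.from_quat(o['orientation']).as_matrix(),o['wrist_force'],o['finger_gap'])
cv2.imwrite('pics/w1.png',im[:,:,::-1]);np.savez('pics/w1.npz',d=d,im=im,**c)
E
```

```text
time_s: 0.72
ee_pos: [0.4542, 0.3463, 0.1704]
orientation: [0.031, 1.0, -0.001, -0.0]
wrist_force: [1.3, 0.4, 0.4]
finger_gap: 0.0438
0.725 [0.4542 0.3463 0.1704] [[-0.9981  0.0616 -0.0006]
 [ 0.0616  0.9981 -0.0012]
 [ 0.0005 -0.0013 -1.    ]] [1.2963 0.4228 0.364 ] 0.04381431816458497
```

View pics/w1.png

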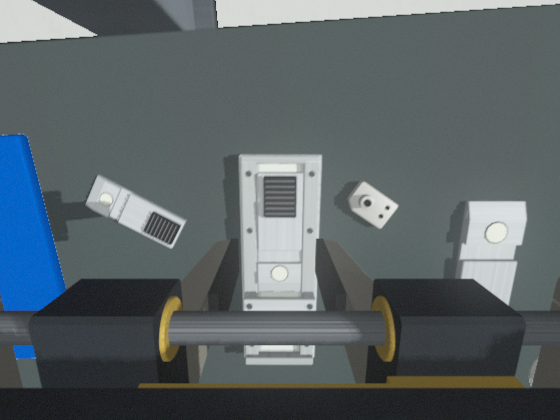

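The wrist view shows the guide with its rear corners at (240,156) and (322,155), the pad at (280,196) and the disc at (279,273). Next I'll get the pad from this view.

Run:
```python
from h import *
np.set_printoptions(precision=4,suppress=True)
im,d,K,C=load('w1')
print('pad',ray_z(K,C,280,196,.028),dep(d,K,C,280,196),'padcorners',[ray_z(K,C,u,v,.028)[:2] for u,v in [(263,177),(297,177),(263,217),(298,217)]])
print('rear corners',ray_z(K,C,240,156,.019),ray_z(K,C,322,155,.019),'disc',ray_z(K,C,279,273,.022))
print('rails at 215',[ray_z(K,C,u,215,.019)[:2] for u in (241,258,302,321)], 'bridge holes',ray_z(K,C,250,306,.042),ray_z(K,C,308,306,.042))
```

```text
pad [0.4534 0.3494 0.028 ] [0.4532 0.3494 0.0289] padcorners [array([0.4316, 0.3325]), array([0.4338, 0.3687]), array([0.4758, 0.3293]), array([0.4781, 0.3678])]
rear corners [0.4087 0.3089 0.019 ] [0.413  0.3972 0.019 ] disc [0.5466 0.3428 0.022 ]
rails at 215 [array([0.4744, 0.3041]), array([0.4755, 0.3233]), array([0.4786, 0.3729]), array([0.4799, 0.3943])] bridge holes [0.5759 0.3078 0.042 ] [0.5799 0.3737 0.042 ]
```

```bash
python3 -m inch '[[[-1,1,2.5,40,0,0,0],[-1,1,2.5,90,0,0,0],[-1,1,2.5,125,0,0,0],[-1,1,2.5,134,0,0,0],[-1,1,2.5,134,0,0,0]]]'
```

```text
time_s: 1.4
ee_pos: [0.4573, 0.3435, 0.036]
orientation: [0.03, 1.0, -0.002, 0.0]
wrist_force: [-0.3, -0.3, -0.2]
finger_gap: 0.0005
```

The TCP ended about 5 mm off to the side, so I'll correct that before touching.

```bash
python3 -m inch '[[[-1,4,5.5,0,0,0,0],[-1,4,5.5,0,0,0,0],[-1,4,5.5,2,0,0,0],[-1,4,5.5,4,0,0,0],[-1,4,5.5,4,0,0,0]]]'
python3 - <<'E'
from cell import manip
import numpy as np
o=manip.get_obs();print(o['ee_pos'],o['orientation'],o['wrist_force'],o['joint_velocities'])
E
```

```text
time_s: 2.02
ee_pos: [0.4536, 0.349, 0.0318]
orientation: [0.03, 1.0, -0.002, 0.0]
wrist_force: [-0.7, 0.2, -0.2]
finger_gap: 0.0006
[0.45355437 0.34899264 0.03184473] [ 3.02807860e-02  9.99538517e-01 -2.39814987e-03  2.73732306e-04] [-0.71237426  0.15918877 -0.2401049 ] [-7.43441403e-04 -5.54695691e-04 -2.35649246e-03  8.94999699e-04
  2.48009170e-03 -3.18362066e-05]
```

```bash
python3 -m inch '[[[-1,0,0,3,0,0,0],[-1,0,0,5,0,0,0],[-1,0,0,6.5,0,0,0],[-1,0,0,7.5,0,0,0],[-1,0,0,7.5,0,0,0]]]'
```

```text
time_s: 2.65
ee_pos: [0.4535, 0.349, 0.0243]
orientation: [0.03, 1.0, -0.002, 0.0]
wrist_force: [1.6, -0.8, -1.0]
finger_gap: 0.0004
```

There's no force yet at z 24.3 mm, where I expected about 14 N. I'll look before going deeper.

Run:
```python
from cell import manip
import cv2,numpy as np
im,d=manip.snapshot('scene');s=cv2.resize(im[170:290,200:380,::-1],None,fx=4.2,fy=4.2,interpolation=cv2.INTER_CUBIC)
cv2.imwrite('pics/s2.png',s)
im,d=manip.snapshot('wrist');cv2.imwrite('pics/w2.png',im[:,:,::-1])
np.savez('pics/w2.npz',d=d,im=im,**manip.get_calibration('wrist'))
o=manip.get_obs();print(o['ee_pos'],o['wrist_force'],o['torque'],o['joint_efforts'])
```

```text
[0.45356944 0.34901097 0.02438594] [-0.20006251  0.71252459 -0.43673277] [ 0.00271278 -0.01436708 -0.01230897] [-1.48108054e-03 -5.88042819e+01 -2.40351623e+01  1.15355654e-02
  8.25943449e-02 -3.76118041e-04]
```

View pics/s2.png

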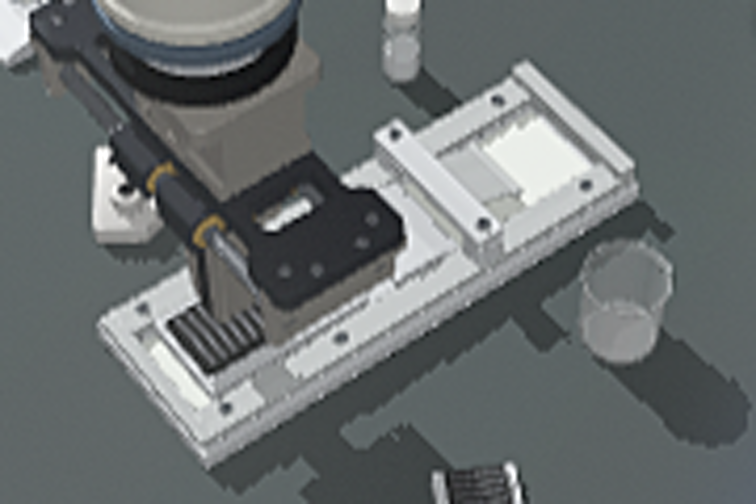

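View pics/w2.png

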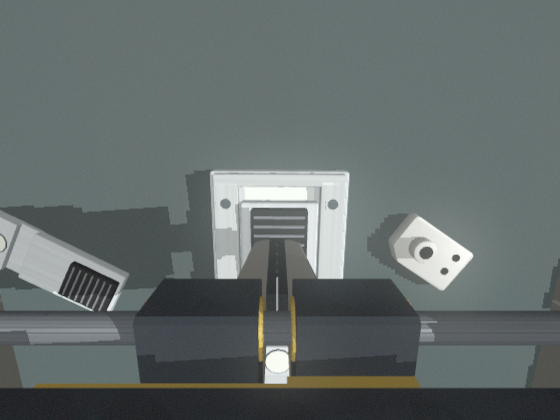

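The scene crop shows the fingers at (230,300) over the pad's middle, and the wrist view shows the pad's rear half at (279,222) uncovered. The position is right and the height is a little off, so I'll go on down in 1 mm steps.

```bash
python3 -m inch '[[[-1,0,0,1,0,0,0],[-1,0,0,1,0,0,0],[-1,0,0,2,0,0,0],[-1,0,0,2,0,0,0],[-1,0,0,2,0,0,0]]]'
```

```text
time_s: 3.38
ee_pos: [0.4536, 0.349, 0.0224]
orientation: [0.03, 1.0, -0.002, 0.0]
wrist_force: [-0.9, -0.1, 0.0]
finger_gap: 0.0003
```

Run:
```python
from cell import manip
from h import *
np.set_printoptions(precision=4,suppress=True)
im,d=manip.snapshot('scene');c=manip.get_calibration('scene');K,C=c['intrinsics'],c['camera_from_world']
o=manip.get_obs();p=C@np.append(o['ee_pos'],1);uv=K@p[:3];uv=uv[:2]/uv[2];print('tcp px',uv)
np.savez('pics/s3.npz',d=d,im=im,**c)
s=cv2.resize(im[215:275,215:305,::-1],None,fx=8,fy=8,interpolation=cv2.INTER_CUBIC)
cv2.circle(s,tuple(int(8*(a-b+.5)) for a,b in zip(uv,(215,215))),3,(0,0,255),-1)
cv2.imwrite('pics/s3.png',s)
for v in range(236,256,2):
  print(v,[tuple((1000*dep(d,K,C,u,v)).round().astype(int)) for u in range(246,274,4)])
```

```text
tcp px [253.2878 248.5659]
236 [(np.int64(445), np.int64(357), np.int64(63)), (np.int64(443), np.int64(341), np.int64(83)), (np.int64(446), np.int64(333), np.int64(88)), (np.int64(425), np.int64(291), np.int64(151)), (np.int64(420), np.int64(273), np.int64(176)), (np.int64(425), np.int64(268), np.int64(176)), (np.int64(429), np.int64(263), np.int64(178))]
238 [(np.int64(446), np.int64(359), np.int64(55)), (np.int64(444), np.int64(343), np.int64(74)), (np.int64(447), np.int64(334), np.int64(80)), (np.int64(423), np.int64(288), np.int64(151)), (np.int64(418), np.int64(271), np.int64(174)), (np.int64(422), np.int64(264), np.int64(177)), (np.int64(427), np.int64(260), np.int64(177))]
240 [(np.int64(458), np.int64(378), np.int64(16)), (np.int64(444), np.int64(344), np.int64(66)), (np.int64(447), np.int64(335), np.int64(72)), (np.int64(455), np.int64(333), np.int64(67)), (np.int64(418), np.int64(270), np.int64(169)), (np.int64(419), np.int64(261), np.int64(177)), (np.int64(425), np.int64(258), np.int64(176))]
242 [(np.int64(449), np.int64(366), np.int64(31)), (np.int64(444), np.int64(344),
[... 1521 characters left out ...]
np.int64(429), np.int64(265), np.int64(135))]
252 [(np.int64(437), np.int64(350), np.int64(25)), (np.int64(443), np.int64(345), np.int64(25)), (np.int64(448), np.int64(339), np.int64(27)), (np.int64(454), np.int64(335), np.int64(25)), (np.int64(461), np.int64(331), np.int64(23)), (np.int64(421), np.int64(265), np.int64(137)), (np.int64(475), np.int64(323), np.int64(19))]
254 [(np.int64(433), np.int64(345), np.int64(28)), (np.int64(439), np.int64(340), np.int64(28)), (np.int64(445), np.int64(335), np.int64(28)), (np.int64(452), np.int64(332), np.int64(24)), (np.int64(459), np.int64(328), np.int64(22)), (np.int64(465), np.int64(324), np.int64(21)), (np.int64(471), np.int64(319), np.int64(20))]
```

View pics/s3.png

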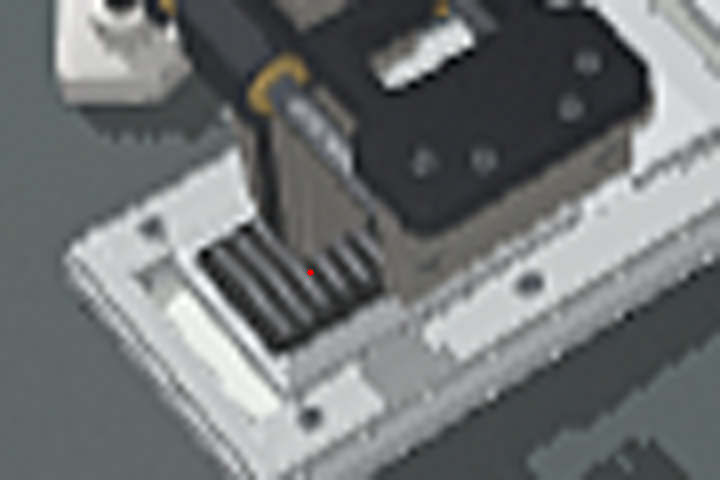

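Run:
```python
from h import *
im,d,K,C=load('s3')
for z in (.022,.028,.034,.04,.046,.052):
  r=[]
  for x,y in ((.4436,.3674),(.4436,.3496),(.4424,.3316),(.4624,.3304)):
    p=C@np.array([x,y,z,1]);q=K@p[:3];r.append((np.round((q[:2]/q[2]-215+.5)*8)).astype(int).tolist())
  print(z,r)
for v in range(240,252):
  print(v,[int((1000*dep(d,K,C,u,v))[2]) for u in range(246,266,1)])
```

```text
0.022 [[232, 248], [277, 294], [319, 344], [386, 302]]
0.028 [[230, 234], [275, 280], [318, 330], [386, 288]]
0.034 [[229, 220], [274, 266], [317, 316], [385, 274]]
0.04 [[227, 206], [273, 252], [316, 302], [384, 260]]
0.046 [[226, 191], [271, 238], [314, 288], [383, 246]]
0.052 [[224, 177], [270, 223], [313, 274], [382, 231]]
240 [16, 53, 58, 62, 65, 69, 74, 75, 72, 72, 69, 69, 66, 61, 149, 149, 169, 169, 173, 175]
241 [23, 49, 54, 58, 61, 67, 68, 71, 71, 65, 65, 64, 62, 60, 56, 151, 166, 167, 171, 172]
242 [30, 26, 48, 54, 58, 61, 63, 67, 67, 62, 63, 56, 54, 55, 52, 146, 160, 164, 170, 171]
243 [27, 29, 43, 51, 53, 55, 65, 64, 63, 57, 57, 56, 54, 54, 28, 26, 157, 161, 164, 168]
244 [24, 26, 27, 47, 51, 53, 58, 60, 57, 54, 56, 52, 50, 30, 26, 27, 155, 158, 161, 164]
245 [27, 26, 27, 30, 48, 50, 55, 54, 52, 54, 50, 28, 26, 28, 26, 28, 152, 157, 157, 163]
246 [27, 31, 27, 28, 27, 45, 50, 54, 52, 28, 28, 28, 28, 28, 28, 26, 147, 152, 156, 160]
247 [27, 27, 28, 27, 29, 27, 27, 27, 28, 26, 29, 25, 29, 30, 29, 28, 30, 150, 152, 152]
248 [28, 28, 30, 27, 25, 25, 27, 26, 28, 28, 26, 29, 26, 27, 27, 27, 28, 145, 149, 149]
249 [27, 25, 28, 28, 27, 27, 27, 26, 26, 24, 30, 27, 30, 25, 26, 26, 27, 143, 146, 149]
250 [29, 28, 26, 27, 25, 28, 28, 29, 29, 25, 27, 30, 26, 28, 28, 26, 28, 141, 142, 143]
251 [28, 29, 29, 26, 28, 26, 26, 30, 27, 28, 26, 28, 28, 27, 26, 27, 23, 136, 140, 143]
```

Depth on the fingers' rear face shows the shut tips at about z 47 mm with the reported TCP at 22, so the shut fingertips recede about 24 mm from the TCP (linkage). Contact should therefore come near TCP z ≈ 4 mm. The body stays about 90 mm up, clear of everything. I'll descend in steps and watch the force.

```bash
python3 -m inch '[[[-1,0,0,4,0,0,0],[-1,0,0,8,0,0,0],[-1,0,0,11,0,0,0],[-1,0,0,13,0,0,0],[-1,0,0,13,0,0,0]]]'; python3 -m inch '[[[-1,0,0,1,0,0,0],[-1,0,0,2,0,0,0],[-1,0,0,3,0,0,0],[-1,0,0,3,0,0,0],[-1,0,0,3,0,0,0]]]'
```

```text
time_s: 4.05
ee_pos: [0.4535, 0.3489, 0.0092]
orientation: [0.03, 1.0, -0.002, 0.0]
wrist_force: [-0.1, -0.4, 0.1]
finger_gap: 0.0005
time_s: 4.68
ee_pos: [0.4535, 0.3488, 0.0062]
orientation: [0.03, 1.0, -0.002, 0.0]
wrist_force: [-0.4, 0.0, 0.1]
finger_gap: 0.0005
```

```bash
python3 -m inch '[[[-1,0,0,1,0,0,0],[-1,0,0,2,0,0,0],[-1,0,0,3,0,0,0],[-1,0,0,3,0,0,0],[-1,0,0,3,0,0,0]]]'
```

```text
time_s: 5.3
ee_pos: [0.4539, 0.3491, 0.0037]
orientation: [0.03, 1.0, -0.002, 0.001]
wrist_force: [0.1, -0.7, 7.1]
finger_gap: 0.0005
```

Contact, at 7 N. Pressing on to about 17 N.

```bash
python3 -m inch '[[[-1,0,0,2,0,0,0],[-1,0,0,3,0,0,0],[-1,0,0,4.5,0,0,0],[-1,0,0,4.5,0,0,0],[-1,0,0,4.5,0,0,0]]]'
python3 - <<'E'
from cell import manip
o=manip.get_obs();print(o['ee_pos'],o['wrist_force'])
E
```

```text
time_s: 5.92
ee_pos: [0.4552, 0.3501, 0.0008]
orientation: [0.03, 1.0, -0.001, 0.002]
wrist_force: [-1.7, -0.9, 14.6]
finger_gap: 0.0004
[0.45515326 0.35012899 0.00078379] [-1.67574115 -0.88131976 14.56080848]
```

14.6 N. Start with a short slide along tool -x, keeping the press bias and a small y compensation for arm compliance.

```bash
python3 -m inch '[[[-1,-2,-1,2.3,0,0,0],[-1,-5,-1,2.3,0,0,0],[-1,-9,-1,2.3,0,0,0],[-1,-13,-1,2.3,0,0,0],[-1,-16,-1,2.3,0,0,0]]]'
```

```text
time_s: 6.55
ee_pos: [0.4725, 0.3493, 0.0003]
orientation: [0.03, 1.0, -0.0, 0.003]
wrist_force: [-2.4, -0.4, 16.7]
finger_gap: 0.0003
```

```bash
cat > look.py <<'E'
import sys
from cell import manip
from h import *
n=sys.argv[1]
im,d=manip.snapshot('top')
np.savez(f'pics/{n}.npz',d=d,im=im,**manip.get_calibration('top'))
a=cv2.resize(im[130:290,225:375,::-1],None,fx=3.5,fy=3.5,interpolation=cv2.INTER_CUBIC)
cv2.imwrite(f'pics/{n}.png',a)
o=manip.get_obs();print(o['time_s'],o['ee_pos'],o['wrist_force'])
E
python3 look.py t2
```

```text
6.6 [4.72875030e-01 3.49264000e-01 3.61756956e-04] [-0.73616553 -0.16374361 17.29671904]
```

View pics/t2.png

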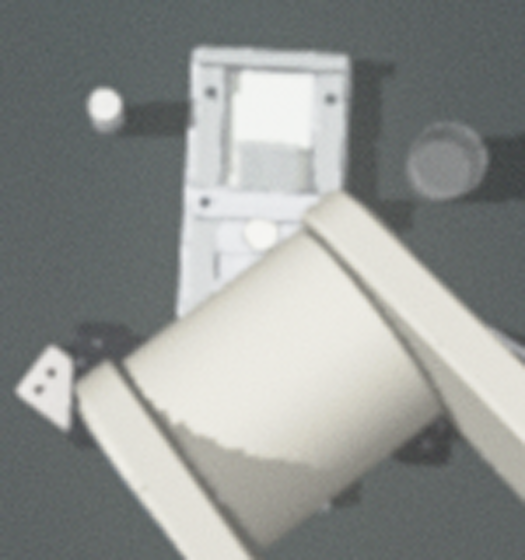

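The disc is now at crop (261,234), which is 17.7 mm of travel and matches the fingers, so no slip. Next 25 mm, up to the leaf.

```bash
python3 -m inch '[[[-1,-5,-1,2.1,0,0,0],[-1,-10,-1,2.1,0,0,0],[-1,-15,-1,2.1,0,0,0],[-1,-20,-1,2.1,0,0,0],[-1,-24,-1,2.1,0,0,0]]]'
```

```text
time_s: 7.22
ee_pos: [0.4979, 0.3476, 0.0002]
orientation: [0.03, 1.0, 0.001, 0.004]
wrist_force: [-8.4, 0.9, 17.5]
finger_gap: 0.0006
```

It has met the leaf: 8.4 N drag with 17.5 N pressed. I'll press a little harder and keep going.

```bash
python3 -m inch '[[[-1,-3,-1,2.7,0,0,0],[-1,-6,-1,2.8,0,0,0],[-1,-9,-1,2.8,0,0,0],[-1,-12,-1,2.8,0,0,0],[-1,-15,-1,2.8,0,0,0]]]'; python3 look.py t3
```

```text
time_s: 7.85
ee_pos: [0.5129, 0.3467, -0.0001]
orientation: [0.031, 1.0, 0.001, 0.004]
wrist_force: [-6.1, -1.9, 24.2]
finger_gap: 0.0006
7.9 [ 5.13634924e-01  3.46648477e-01 -6.72877892e-05] [-5.51670344 -0.95941182 22.70793767]
```

View pics/t3.png

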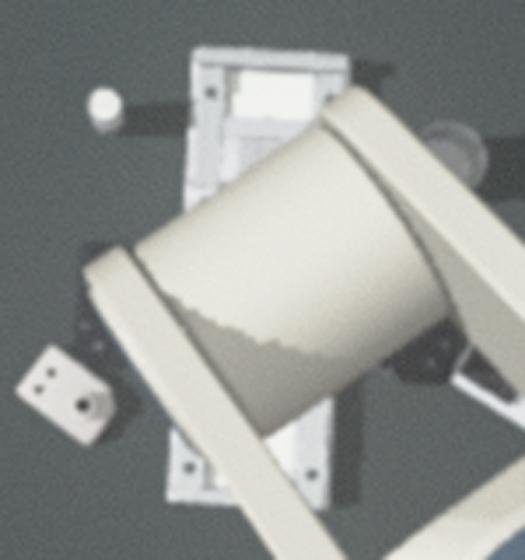

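The nose edge is at crop y≈122 and the stop at about 72, so some 28 mm remain. That agrees with the fingers (27 mm), so there's no slip.

```bash
python3 -m inch '[[[-1,-4,-1,2.5,0,0,0],[-1,-8,-1,2.5,0,0,0],[-1,-12,-1,2.5,0,0,0],[-1,-16,-1,2.5,0,0,0],[-1,-19,-1,2.5,0,0,0]]]'; python3 -m inch '[[[-1,-2,-1,2.5,0,0,0],[-1,-4,-1,2.5,0,0,0],[-1,-6,-1,2.5,0,0,0],[-1,-8,-1,2.5,0,0,0],[-1,-8,-1,2.5,0,0,0]]]'
```

```text
time_s: 8.52
ee_pos: [0.5331, 0.3454, -0.0001]
orientation: [0.031, 1.0, 0.002, 0.005]
wrist_force: [-5.9, -0.8, 22.5]
finger_gap: 0.0003
time_s: 9.15
ee_pos: [0.5407, 0.3449, -0.0001]
orientation: [0.031, 1.0, 0.003, 0.005]
wrist_force: [-10.1, 0.6, 25.8]
finger_gap: 0.0005
```

```bash
python3 -m inch '[[[-1,-1.5,-0.5,2.5,0,0,0],[-1,-2.5,-0.5,2.5,0,0,0],[-1,-2.5,-0.5,2.5,0,0,0],[-1,-2.5,-0.5,2.5,0,0,0],[-1,-2.5,-0.5,2.5,0,0,0]]]'; python3 look.py t4
python3 - <<'E'
from cell import manip
import cv2,numpy as np
im,d=manip.snapshot('scene');np.savez('pics/s4.npz',d=d,im=im,**manip.get_calibration('scene'))
s=cv2.resize(im[170:290,215:365,::-1],None,fx=5,fy=5,interpolation=cv2.INTER_CUBIC);cv2.imwrite('pics/s4.png',s)
E
```

```text
time_s: 9.78
ee_pos: [0.5407, 0.3449, -0.0002]
orientation: [0.031, 1.0, 0.003, 0.003]
wrist_force: [-17.5, -0.2, 32.3]
finger_gap: 0.0007
9.825 [ 5.40722695e-01  3.44879732e-01 -1.89306366e-04] [-1.78021976e+01  2.52859317e-02  3.13730598e+01]
```

View pics/t4.png

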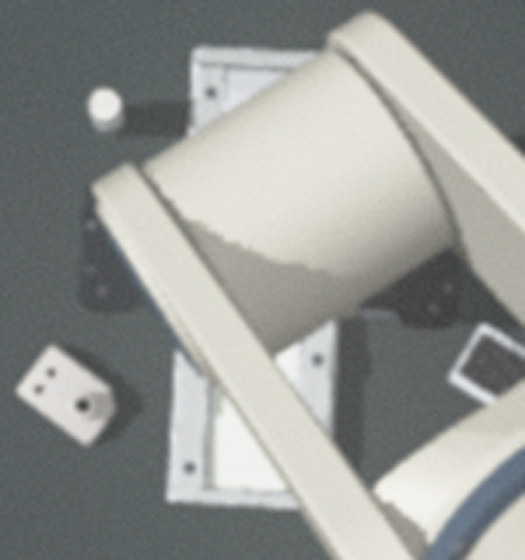

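View pics/s4.png

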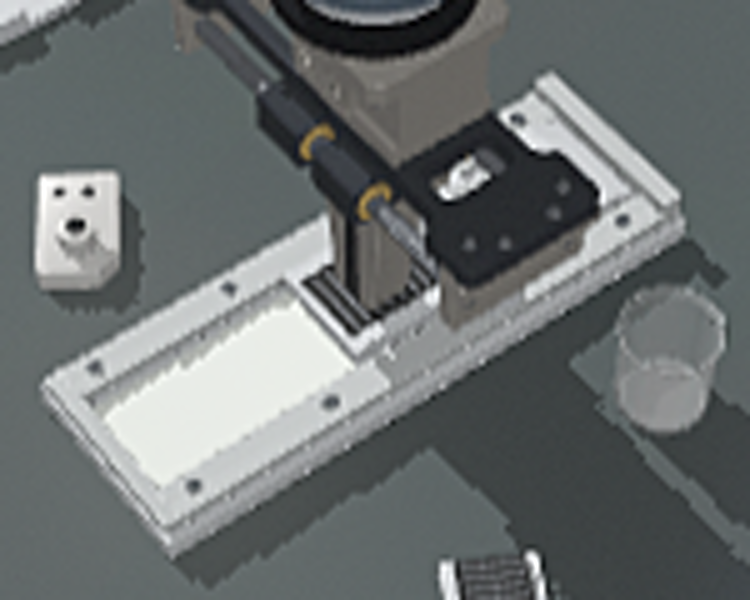

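The carrier is at the stop: pushing further only raised the force to 17.8 N with no motion. The scene crop shows the pad still under the fingers at (370,300). Now straight up, with a slight forward bias so unloading doesn't drag the carrier back.

```bash
python3 -m inch '[[[-1,-2,-0.5,0,0,0,0],[-1,-2,-0.5,-3,0,0,0],[-1,-2,-0.5,-6,0,0,0],[-1,-1,0,-12,0,0,0],[-1,0,0,-25,0,0,0]]]'; python3 -m inch '[[[-1,0,0,-40,0,0,0],[-1,0,0,-80,0,0,0],[-1,0,0,-120,0,0,0],[-1,50,20,-140,0,0,0],[-1,110,40,-150,0,0,0]]]'; python3 -m inch '[[[-1,50,20,0,0,0,0],[-1,100,40,0,0,0,0],[-1,130,60,0,0,0,0],[-1,130,60,0,0,0,0],[-1,130,60,0,0,0,0]]]';python3 look.py t5
python3 - <<'E'
from cell import manip
import cv2,numpy as np
im,d=manip.snapshot('scene');np.savez('pics/s5.npz',d=d,im=im,**manip.get_calibration('scene'))
s=cv2.resize(im[170:290,215:365,::-1],None,fx=5,fy=5,interpolation=cv2.INTER_CUBIC);cv2.imwrite('pics/s5.png',s)
E
```

```text
time_s: 10.5
ee_pos: [0.5402, 0.3445, 0.0248]
orientation: [0.031, 1.0, 0.003, 0.002]
wrist_force: [-0.7, -0.1, 0.4]
finger_gap: 0.0007
time_s: 11.12
ee_pos: [0.4339, 0.3907, 0.1765]
orientation: [0.032, 0.999, 0.004, 0.004]
wrist_force: [-0.7, 0.1, 0.2]
finger_gap: 0.0002
time_s: 11.75
ee_pos: [0.3085, 0.4588, 0.1765]
orientation: [0.032, 0.999, 0.004, 0.004]
wrist_force: [0.3, -0.6, 0.0]
finger_gap: 0.0008
11.8 [0.30880662 0.45852686 0.17632955] [-0.23557114 -0.46976872 -0.67878814]
```

View pics/t5.png

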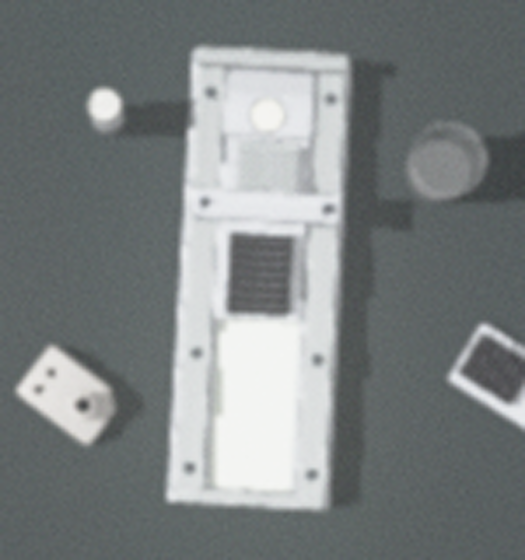

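View pics/s5.png

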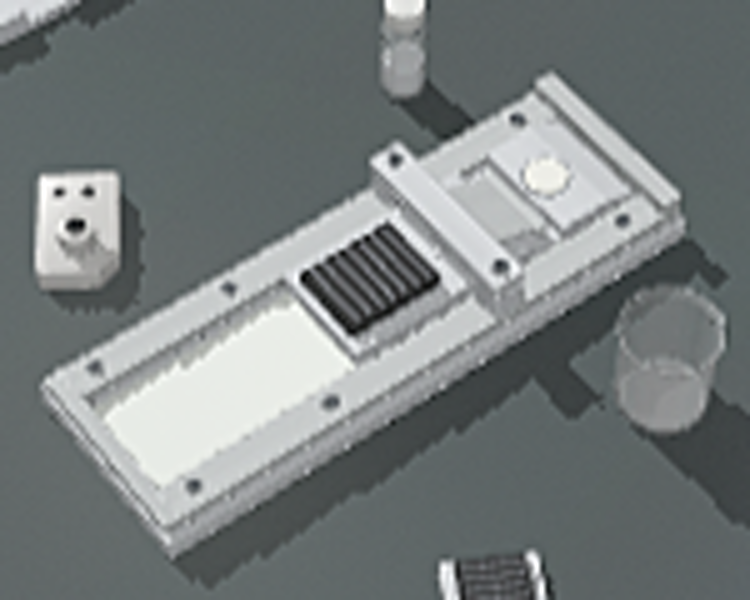

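The scene shows the nose against the stop, and the leaf's end at (525,230) down in the groove behind the disc plate. One check in numbers.

Run:
```python
from h import *
np.set_printoptions(precision=4,suppress=True)
im,d,K,C=load('t5')
f=lambda x,y,z:ray_z(K,C,225+(x+.5)/3.5-.5,130+(y+.5)/3.5-.5,z)
b=(f(204,202,.042)+f(329,209,.042))/2;p=f(261,274,.028);print('pad-bridge',np.linalg.norm((b-p)[:2]),'want .038; disc moved',np.linalg.norm((f(266,115,.022)-np.array([.5457,.343,.022]))[:2]))
# leaf profile along guide axis
print('top leaf z along column',[(v,int(1000*np.median([dep(d,K,C,u,v)[2] for u in range(297,307)]))) for v in range(158,185,2)])
```

```text
pad-bridge 0.037512479137016955 want .038; disc moved 0.08627127418743966
top leaf z along column [(158, 23), (160, 23), (162, 24), (164, 23), (166, 23), (168, 22), (170, 16), (172, 23), (174, 25), (176, 25), (178, 28), (180, 29), (182, 28), (184, 31)]
```

Run:
```python
from h import *
for n in ('top1','t2','t5'):
  im,d,K,C=load(n)
  print(n,[(v,round(1000*float(np.mean([dep(d,K,C,u,v)[2] for u in range(296,308)])),1)) for v in range(168,186)])
```

```text
top1 [(168, 13.5), (169, 11.8), (170, 14.5), (171, 24.3), (172, 23.5), (173, 23.2), (174, 23.3), (175, 24.8), (176, 25.1), (177, 25.7), (178, 27.7), (179, 27.3), (180, 27.6), (181, 29.4), (182, 29.7), (183, 31.0), (184, 31.3), (185, 41.3)]
t2 [(168, 12.8), (169, 13.2), (170, 15.7), (171, 24.0), (172, 24.3), (173, 22.7), (174, 24.0), (175, 111.6), (176, 25.6), (177, 25.7), (178, 26.9), (179, 28.8), (180, 28.4), (181, 28.5), (182, 30.1), (183, 30.6), (184, 30.3), (185, 40.6)]
t5 [(168, 22.8), (169, 16.0), (170, 17.2), (171, 23.8), (172, 24.2), (173, 24.3), (174, 25.6), (175, 24.0), (176, 25.6), (177, 26.7), (178, 28.2), (179, 28.6), (180, 29.4), (181, 28.6), (182, 29.3), (183, 30.5), (184, 30.7), (185, 42.1)]
```

The leaf's height profile matches its free state within 1 mm, so the lip is down in the groove. Handing in.

```bash
python3 -c "
from cell import manip
manip.job_done()"
```

```text
the job is handed in; nothing more can be done
```

The carrier is in its guide, against the end stop, with the spring's lip in the cross groove. I handed the job in at about 12 s of the 38 s allowed; no verdict is reported.

**What I did:** I pressed the shut fingertips on the pad with 15–25 N (32 N while pushing against the stop) and slid the carrier about 86 mm. I then lifted straight off and moved clear.

**Last checks:**
- **Position:** the middle of the pad is 37.5 mm from the middle of the bridge bar; at home it should be 38 mm. Pushing further at the end only raised the force to about 18 N, with no movement.
- **Leaf spring:** its height profile is within about 1–2 mm, the depth noise, of its free state before the slide. Riding on the carrier it would stand about 4.5 mm higher at the lip.
- **Neighbours:** the vial, milled part and beaker look unmoved in the pictures; I did not measure them again. The wrist force reads about zero with the fingers clear.

**What disagreed:**
- **Fingertip height:** with the gripper shut, the fingertips sit about 24 mm above the reported TCP, so contact came lower than expected. I found this from the depth image before pressing.
- **Approach:** one downward move ended about 5 mm to the side, and I corrected it before touching the pad.
- **Slide force and leaf angle:** neither was logged continuously. The wrist force read 22–26 N at the end of each move under the leaf. That the leaf rode up I infer from the 6–8 N drag.

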